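# Fit the blue test adapter from the peg rail and start the bench drive

### The job

Lift the orange test adapter with the blue collar up and off its peg and plug it fully home, upright, into the rectangular socket on top of the round grey tachograph head. Only then throw the red-knobbed lever on the drive box right over to its other end. Leave the other two adapters hanging on their pegs and the other loose things on the bench where they lie.

Things in the scene. Friction and masses are not known exactly. Their poses are not given: they have to be found in the camera images.
- adapter_blue: Orange plastic adapter, 110 mm tall, 0.1-0.2 kg, hung upright by its eye on any one of the three pegs. Origin: centre of its plug's underside; z up, y across its width, x through its thickness. Plug 16 (x) x 40 (y) mm, 27 long, lowest 6 mm 2 mm slimmer each side; blue collar 40 x 64, z 27-39; body 26 x 48 to z 60; then the eye, to z 110. Symmetric: fits its socket either way round.
- eye (a point): On adapter_blue, 98 mm above its origin: middle of the top edge of the eye's window, which rests on the peg. Eye 14 mm thick (x), 46 mm wide (y), z 60-110, with flat outer sides to grip from above (fingers closing along y, about z 96). Window 26 mm wide, z 60-98; the peg runs through it along x.
- adapter_white: same shape and size as adapter_blue but with a white collar; hangs on another peg; bystander
- adapter_black: same shape and size as adapter_blue but with a black collar; hangs on another peg; bystander
- peg_rail: Wooden bar 460 mm long (y), 20 thick, 36 high, its middle 250 mm above the bench, on two steel posts at its ends, fixed. Origin on the bench below the middle of the bar's front face; the pegs point along -x, y runs along the bar. Pegs at y = -110, 0 and 110 mm. Adapters hang at x about -36, centred on their peg in y to 3 mm, their x along the rail's x.
- peg_tip (a point): Tip of the middle peg, at x=-75, z=265 mm in the rail's frame. Each steel peg, 10 mm diameter, runs level (axis z=250) from the bar to x=-50, then slopes up to its rounded tip. To take an adapter off, raise it 16 to 24 mm (20 is best), then draw it out along the rail's -x until its own x is beyond -95 mm.
- tacho_head: Round grey steel tachograph head lying face down, fixed; 140 mm diameter, 45 mm high, with a dark steel socket block 66 (x) x 90 (y) mm on top, up to z=75. Origin: centre of its underside on the bench, z up.
- socket (a point): Centre of the socket's mouth, on the top face of the socket block 75 mm above the bench. Axes as tacho_head. Socket 21 (x) x 45 (y) mm, 30 mm deep, mouth bevelled by 3 mm: it takes the adapter's plug with 2.5 mm to spare on each side, the plug's 40 mm along the socket's y. Fully home the adapter's collar lies on the block and its origin is 27 mm below this point.
- drive_box: Blue drive box 140 (x) x 110 (y) x 40 mm, fixed, with the lever in the middle of its top. Origin: centre of its underside on the bench. The lever swings in its x-z plane, from its -x side to its +x side.
- drive_lever (a joint): Lever angle in rad: 0 leans fully to the box's -x (start, up to 0.15), 1.0 leans fully to +x (on, against its stop). 100 mm long, pivot 62 mm above the bench over the box's centre, leans 0.5 rad either side of upright; light friction (about 0.6 N at the knob), stays where it is left.
- drive_lever_tip (a point): Centre of the lever's red ball knob, 26 mm diameter, about 150 mm above the bench.
- coupling_a: Brass sender coupling, stands upright, 52 mm diameter, 65 mm tall; origin at the centre of its underside; bystander
- coupling_b: Second brass sender coupling, like coupling_a; bystander
- grommet: Black rubber ring, 70 mm diameter, 22 mm high; origin at the centre of its underside; bystander
- gauge_block: Chrome feeler gauge block 100 (x) x 26 x 16 mm; origin at the centre of its underside; bystander
- screwdriver: Yellow-handled screwdriver 200 mm long along its x, 26 mm thick; origin on its underside at mid-length; bystander
There are look-alikes about, which are no part of the job. What is shaped like the drive_box but green is not meant.

How it is judged:
By the outcome, as a careful person would: the job done as asked, in the order asked, and still so for the second after the job is handed in, with the robot touching nothing.
It also fails if it takes over 58 s, if anything falls off the work surface, if the arm or the gripper's body presses on something with over 40 N, if the wrist force passes 120 N, or if a joint passes its speed limit or range.

### The arm

A 7-joint arm with a two-finger parallel gripper is mounted at the origin on the work surface. World frame = base frame: x ahead of the robot, y to its left, z up, the work surface at z = 0. Lengths are in m, angles in rad, forces in N, time in s.
With the tool pointing down it reaches from about 0.4 to 0.85 m from the base axis. Payload 4.4 kg.
Tool frame: the origin (TCP) lies midway between the tips of the shut fingers; the grasp point (between the pads) lies 19 mm behind it; z points along the fingers, y is the line along which they close (so a half turn about z gives the same grasp; the last joint's range is limited). The gripper opens to 94 mm and grips with 3 to 60 N. Pads are 16 mm wide; open, the fingers measure 119 mm over their backs; the gripper's body (75 mm by 177 mm) begins 78 mm behind the grasp point.
Start: joints at [-1.388, 0.628, 0.038, 1.517, -0.027, 0.996, -0.02], TCP at [0.16, 0.63, 0.205] pointing down, gripper open.
Joint ranges: [-3.06, 3.06], [-0.37, 2.12], [-1.25, 1.32], [0.18, 2.47], [-1.1, 4.24], [0.23, 1.98], [-2.94, 2.94]. Speed limits (rad/s): [2.57, 2.57, 3.14, 3.14, 3.14, 3.14, 3.14].

### API

Orientations are given as a unit quaternion [x, y, z, w].
In Python, from station import r gives the robot as it stands. Calls block until the motion is done:
- r.move_ptp(position, orientation): joint-space move of the TCP to a pose.
- r.move_linear(position, ori=None, velocity=0.15, f_stop=None): straight line of the TCP; ori=None keeps the orientation; velocity is the mean speed in m/s. With f_stop (N) it stops when the force on the tool has changed by that much, and returns True; else False.
- r.movej(angles): joint-space move.
- r.gripper_to(opening): finger opening in m; the grip force is fixed at half the most; returns when the fingers have stopped.
- r.hold(seconds).
- r.inverse_kinematics(position, orientation): joint angles nearest the present ones, or None.
- r.observe(): the state.
- r.grab_frame(name): name is "scene" or "side" or "wrist"; returns (picture, depth): 384x512x3 uint8, red, green, blue; 384x512 float32, m along the optical axis (not along the pixel's ray), 0 where there is no reading.
- r.camera_info(name): a dict with "mtx" (3x3 intrinsics, pixels), "extrinsics" (4x4, takes a point from camera to world coordinates); the wrist camera has in their place "T_tool_cam" (4x4, takes a point from camera to tool coordinates, whose origin is the TCP and whose axes are the flange's). Camera axes: x right, y up, looking along -z (the intrinsics and any distortion apply to the point x, -y, -z); pixel columns grow to the right and rows downward; lengths in m; the calibration is good to about 2 mm. A picture is of the moment at which its call begins: read the wrist's pose just before it. camera_info takes no time and is no camera call.
A pose or a line that the arm cannot do raises r.PlanningError and nothing moves.
- r.hand_in(): hands the job in; it is judged then, once.
Trained networks look in the newest picture that a camera, given by its name, has taken for a name from the list of things; names that differ only in an ending like _2 or _b are one class to them, and where a whole thing is asked for, a point or a joint stands for the part that bears it (a point fixed in the world has none). Each returns a list of dicts, best first, with "p" (0 to 1); they miss things now and then, are a little off and sometimes report something else, mostly with a low value. They report only what shows in the picture. A call takes as long as a camera call. They do not tell look-alikes from the thing itself.
- r.recognise(camera, thing): "at" ([column, row] in pixels, amid what is visible of it).
- r.cut_out(camera, thing): "region" (384x512 bool, what is visible of it) and "at" ([column, row] in pixels, amid what is visible of it).
The state is a dict: "clock": time; "joint_pos": joint angles; "joint_vel": joint speeds; "joint_torque": joint torques, N m; "tool_pos": TCP position; "orientation": TCP orientation; "contact_force": force on the tool from outside, world axes, zero at the start; "moment": the same for the moment, N m; "opening": finger opening in m; "grip_force": force on a finger pad.
Only numpy, scipy, OpenCV 4.12 (cv2) and the standard library are available. Lean on these libraries where they do the work, as an engineer would, in place of code of your own. Each camera call takes 0.05 s, during which the arm holds its last target. There are 200 camera calls.

## Working session

There is one attempt and no reset: what is moved stays moved. The work goes in short steps, each a Python script; the robot and the scene stay as the last script left them, time stands still between calls to the robot, and variables do not carry over. Pictures are saved under pics/ and viewed, at most 10 in all, crops included, and the job is handed in when it is done.

```bash
ls; mkdir -p pics
cat > h.py <<'E'
import numpy as np, cv2
from station import r
def cam(name):
    c=r.camera_info(name); 
    if name!='wrist': return c,np.array(c['mtx']),np.array(c['extrinsics'])
    from scipy.spatial.transform import Rotation as R
    s=r.observe(); T=np.eye(4); T[:3,:3]=R.from_quat(s['orientation']).as_matrix(); T[:3,3]=s['tool_pos']
    return c,np.array(c['mtx']),T@np.array(c['T_tool_cam'])
def cloud(d,K,E):
    v,u=np.mgrid[:384,:512]
    x=(u-K[0,2])/K[0,0]*d; y=(v-K[1,2])/K[1,1]*d
    P=np.stack([x,-y,-d],-1)@E[:3,:3].T+E[:3,3]
    P[d==0]=np.nan
    return P
E
python3 - <<'E'
from h import *
for n in ['scene','side']:
    c,K,E=cam(n); print({k:v for k,v in c.items() if k not in('mtx','extrinsics')},K.round(1).tolist(),E.round(3).tolist())
    p,d=r.grab_frame(n); cv2.imwrite(f'pics/{n}0.png',p[...,::-1]); P=cloud(d,K,E); np.savez(f'{n}0.npz',p=p,d=d,P=P)
    for t in ['adapter_blue','peg_rail','tacho_head','drive_box','drive_lever_tip','socket','peg_tip']:
        for q in r.recognise(n,t):
            u,v=map(int,q['at']); print(n,t,round(q['p'],2),u,v,P[v,u].round(3))
print(r.observe())
print(r.camera_info('wrist'))
E
```

```text
pics
{} [[461.8, 0.0, 255.1], [0.0, 461.8, 194.3], [0.0, 0.0, 1.0]] [[0.29, -0.801, 0.523, 1.32], [0.957, 0.24, -0.162, -0.327], [0.004, 0.548, 0.837, 1.41], [0.0, 0.0, 0.0, 1.0]]
scene adapter_blue 0.78 362 191 [0.656 0.227 0.214]
scene peg_rail 0.79 381 180 [0.665 0.274 0.268]
scene peg_rail 0.74 364 191 [0.668 0.225 0.233]
scene tacho_head 0.9 253 207 [ 0.529 -0.089  0.071]
scene drive_box 0.86 176 230 [ 0.542 -0.358  0.072]
scene drive_box 0.78 116 209 [ 0.403 -0.536  0.07 ]
scene drive_box 0.64 195 173 [ 0.326 -0.246  0.061]
scene drive_box 0.61 312 199 [0.53  0.131 0.024]
scene drive_lever_tip 0.5 163 203 [ 0.483 -0.376  0.158]
scene drive_lever_tip 0.45 181 150 [ 0.155 -0.27  -0.003]
scene socket 0.84 255 205 [ 0.526 -0.081  0.076]
scene peg_tip 0.71 378 185 [0.674 0.262 0.259]
scene peg_tip 0.29 254 206 [ 0.529 -0.085  0.075]
{} [[398.3, 0.0, 255.5], [0.0, 398.3, 189.7], [0.0, 0.0, 1.0]] [[-0.954, 0.232, -0.19, 0.296], [-0.3, -0.721, 0.625, 0.644], [0.008, 0.653, 0.757, 1.047], [0.0, 0.0, 0.0, 1.0]]
side adapter_blue 0.96 161 265 [0.645 0.253 0.22 ]
side peg_rail 0.61 168 294
[... 1061 characters left out ...]
4e-05]), 'contact_force': array([-0.70386203,  0.30223835, -0.44637333]), 'moment': array([-0.03960361,  0.01066274,  0.02100501]), 'grip_force': 0.0, 'opening': 0.0940820038330493}
{'mtx': array([[319.72287109,   0.        , 257.02628256],
       [  0.        , 319.72287109, 192.97895773],
       [  0.        ,   0.        ,   1.        ]]), 'T_tool_cam': array([[ 8.50430175e-04,  9.65500243e-01,  2.60400763e-01,
         7.64383109e-02],
       [ 9.99999401e-01, -1.00043675e-03,  4.43517351e-04,
         8.33920652e-05],
       [ 6.88730602e-04,  2.60400230e-01, -9.65500516e-01,
        -1.79480146e-01],
       [ 0.00000000e+00,  0.00000000e+00,  0.00000000e+00,
         1.00000000e+00]])}
```

View pics/scene0.png

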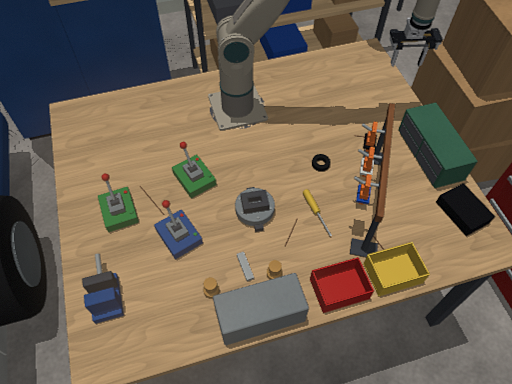

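View pics/side0.png

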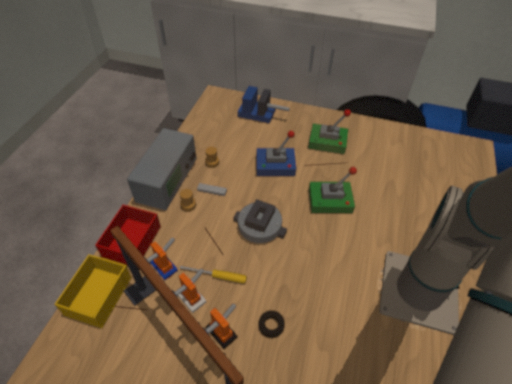

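The adapters hang in a row. In the scene picture black is at (372,135), white at (368,160) and blue at (364,190); in the side picture blue is at (161,262). The tacho head is at (255,205). The blue drive box is at (178,232), and the green look-alikes are at (116,209) and (195,173). The blue vice at (102,295) and the dark green case at (437,143) are also not it. I choose the blue-collared adapter at (364,190) and the blue box at (178,232).

Run:
```python
from h import *
def rect(Q): 
    c,s,a=cv2.minAreaRect((Q*1000).astype(np.float32)); return np.round(c,1),np.round(s,1),round(a,1)
def box(P,c,rad): return np.linalg.norm(P[...,:2]-c,axis=-1)<rad
for n in ['scene','side']:
    f=np.load(n+'0.npz'); P=f['P'];p=f['p']; z=P[...,2]
    hsv=cv2.cvtColor(p,cv2.COLOR_RGB2HSV); h,s,v=hsv[...,0].astype(int),hsv[...,1],hsv[...,2]
    # bar top
    roi=(P[...,0]>.25)&(P[...,0]<1)&(P[...,1]>.1)&(P[...,1]<.5)
    m=roi&(z>.26)&(z<.275)&(s<190); print(n,'bar',m.sum(),rect(P[m][:,:2]),np.nanmedian(z[m]))
    m=roi&(z>.1)&(z<.29)&(h<12)&(s>200)&(v>120); 
    k,l,st,ce=cv2.connectedComponentsWithStats(m.astype(np.uint8))
    for i in range(1,k):
        if st[i,4]>8: q=P[l==i]; print(' orange',ce[i].round(),st[i,4],np.median(q,0).round(3),q.max(0).round(3))
    m=roi&(z>.1)&(z<.29)&(h>100)&(h<130)&(s>150); print(' bluecollar',m.sum(),np.median(P[m],0).round(3),np.argwhere(m).mean(0))
    m=box(P[...,:],(.515,-.075),.1)&(z>.068)&(z<.085); print(' block',m.sum(),rect(P[m][:,:2]),np.median(z[m]))
    m=box(P,(.515,-.075),.12)&(z>.035)&(z<.055); print(' disc',m.sum(),rect(P[m][:,:2]))
    m=box(P,(.53,-.36),.14)&(z>.02)&(z<.05)&(h>100)&(h<130)&(s>100); print(' dbox',m.sum(),rect(P[m][:,:2]),np.median(z[m]))
    m=box(P,(.5,-.36),.14)&(z>.1)&((h<8)|(h>172))&(s>150); print(' knob',m.sum(),np.median(P[m],0).round(3))
f=np.load('scene0.npz')['p']
a=cv2.resize(f[110:280,130:230],None,fx=3,fy=3,interpolation=2);b=cv2.resize(f[110:280,300:440],None,fx=3,fy=3,interpolation=2)
cv2.imwrite('pics/crop.png',np.hstack([a,b])[...,::-1])
```

```text
scene bar 874 (array([562.4, 298.5]), array([100.3, 459.1]), 59.8) 0.2667545070596383
 bluecollar 101 [0.659 0.23  0.194] [184.99009901 363.54455446]
 block 372 (array([503.5, -74.6]), array([90.3, 71.8]), 84.2) 0.07400487379549092
 disc 614 (array([503.1, -75. ]), array([137.9, 138.4]), 32.6)
 dbox 739 (array([ 529.7, -354.7]), array([139. , 108.4]), 18.0) 0.03923360271286547
 knob 42 [ 0.489 -0.368  0.158]
side bar 2306 (array([557.9, 300.2]), array([ 99.6, 458.6]), 59.7) 0.26923191241713657
 orange [159. 250.] 35 [0.647 0.242 0.269] [0.66  0.252 0.272]
 orange [187. 282.] 55 [0.555 0.297 0.268] [0.569 0.305 0.271]
 orange [217. 317.] 55 [0.462 0.349 0.268] [0.48  0.359 0.271]
 bluecollar 67 [0.632 0.256 0.197] [271.41791045 164.7761194 ]
 block 483 (array([499.7, -74.3]), array([95.5, 66.3]), 84.3) 0.07613747189664977
 disc 745 (array([499.5, -65.7]), array([126.1, 138.8]), 89.7)
 dbox 440 (array([ 524.2, -346.8]), array([131.6, 105. ]), 17.3) 0.04109106036996224
 knob 31 [ 0.481 -0.36   0.161]
```

View pics/crop.png

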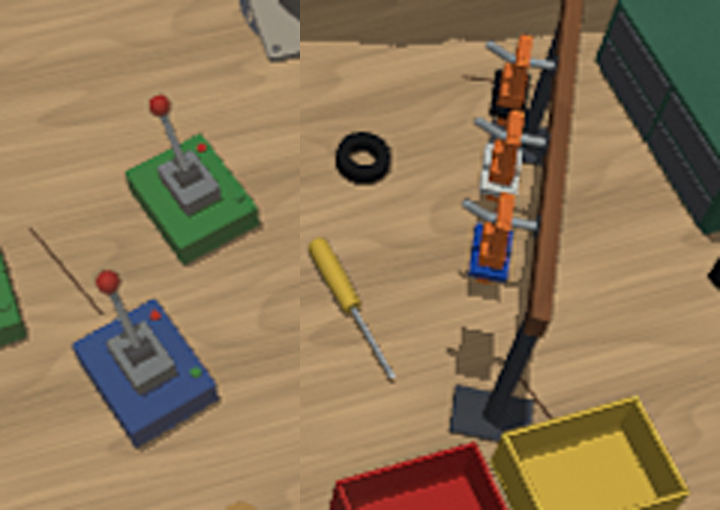

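The crop shows the blue collar on the front adapter (crop 490,250). The blue box's lever leans away from its two lights, towards the robot and -x. Next I hover and measure with the wrist camera.

```bash
cat >> h.py <<'E'
def q(deg): 
    a=np.radians(deg)/2; return [np.cos(a),np.sin(a),0,0]
def shot(tag):
    c,K,E=cam('wrist'); p,d=r.grab_frame('wrist'); P=cloud(d,K,E); cv2.imwrite(f'pics/{tag}.png',p[...,::-1]); np.savez(tag+'.npz',p=p,d=d,P=P); return p,P
E
python3 - <<'E'
from h import *
print([None if (x:=r.inverse_kinematics(p,q(a))) is None else np.round(x,2).tolist() for p,a in [((.65,.24,.38),240),((.65,.24,.234),240),((.65,.24,.38),60),((.6,.16,.26),240),((.502,-.0745,.2),174),((.502,-.0745,.2),-6),((.53,-.355,.15),18),((.53,-.355,.15),198)]])
print(r.camera_info('wrist').keys())
s=r.observe(); p=s['tool_pos'].copy(); p[2]=.42; r.move_linear(p,velocity=.3)
r.move_ptp([.64,.235,.39],q(240))
shot('w1'); print(r.observe()['clock'],r.observe()['joint_pos'].round(2))
E
```

```text
[[-0.3, 0.6, -0.19, 1.09, 0.11, 1.46, 2.15], [-0.25, 0.68, -0.27, 1.34, 0.18, 1.14, 2.08], [-0.68, 0.65, 0.61, 1.1, -0.35, 1.49, -0.66], [-0.18, 0.54, -0.21, 1.53, 0.12, 1.09, 2.2], [-0.1, 0.44, 0.27, 1.92, -0.16, 0.8, 1.73], [-0.52, 0.61, 0.97, 1.93, -0.63, 0.94, -0.92], [0.11, 0.8, 0.78, 1.62, -0.65, 0.99, -0.15], [0.41, 0.68, 0.22, 1.61, -0.18, 0.87, 2.59]]
dict_keys(['mtx', 'T_tool_cam'])
3.9417 [-0.39  0.57 -0.02  1.11  0.01  1.46  2.22]
```

View pics/w1.png

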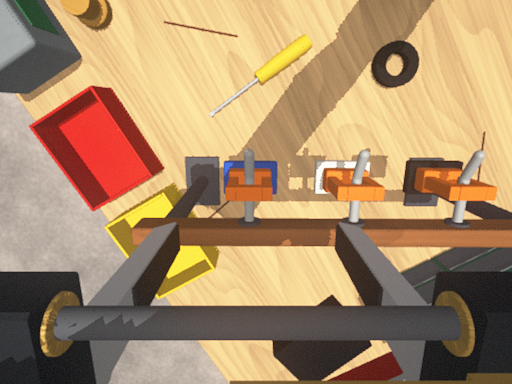

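The wrist view shows the blue-collared adapter at (249,185), white at (350,182) and black at (455,182). The rail is below them and the blue one hangs on the end peg. I'll compute the eye pose from the depth.

Run:
```python
from h import *
f=np.load('w1.npz');P=f['P'];p=f['p'];z=P[...,2]
hsv=cv2.cvtColor(p,cv2.COLOR_RGB2HSV); h,s,v=hsv[...,0].astype(int),hsv[...,1],hsv[...,2]
win=np.zeros((384,512),bool); win[150:225,:]=1
org=win&(h<13)&(s>190)&(v>130)
for u0,u1 in[(200,300),(310,385),(400,500)]:
    m=org.copy(); m[:,:u0]=0;m[:,u1:]=0; m&=(z>.255)&(z<.285)
    Q=P[m]; print('eye top',m.sum(),np.median(Q[:,2]).round(4),cv2.minAreaRect((Q[:,:2]*1000).astype(np.float32)))
m=win&(h>100)&(h<130)&(s>120)&(z>.15)&(z<.22); Q=P[m];print('collar',m.sum(),np.median(Q,0).round(4),cv2.minAreaRect((Q[:,:2]*1000).astype(np.float32)))
m=np.zeros_like(win);m[215:250,140:500]=1;m&=(z>.26)&(z<.275)&~((s<60)); Q=P[m]
print('bar',m.sum(),np.median(Q[:,2]),cv2.minAreaRect((Q[:,:2]*1000).astype(np.float32)))
```

```text
eye top 724 0.2668 ((648.9117431640625, 237.6852569580078), (14.582412719726562, 44.29556655883789), 59.75774002075195)
eye top 115 0.2639 ((552.6354370117188, 285.14532470703125), (12.478832244873047, 44.677242279052734), 76.86568450927734)
eye top 193 0.2629 ((459.675048828125, 345.4120178222656), (13.928535461425781, 42.863948822021484), 59.85136032104492)
collar 401 [0.6317 0.2299 0.1958] ((648.634765625, 236.93905639648438), (38.448890686035156, 62.18815612792969), 58.61785125732422)
bar 5909 0.2677335163744846 ((608.69189453125, 313.5723876953125), (22.345643997192383, 368.6695251464844), 60.238216400146484)
```

Run:
```python
from h import *
x=np.array([.5,.866,0]); 
g=np.array([.649,.2377,.234])
r.move_linear(g+[0,0,.05],velocity=.25)
print(r.move_linear(g,velocity=.08,f_stop=6))
r.gripper_to(.03); s=r.observe(); print(s['opening'],s['grip_force'],s['tool_pos'])
g=s['tool_pos']
r.move_linear(g+[0,0,.020],velocity=.06)
s=r.observe(); print(s['contact_force'],s['tool_pos'],s['opening'])
st=r.move_linear(g+[0,0,.020]-.100*x,velocity=.12,f_stop=10)
s=r.observe(); print(st,s['contact_force'],s['tool_pos'],s['opening'],s['clock'])
shot('w2')
```

```text
False
0.045978114001547235 29.99997317790985 [0.64910605 0.23763062 0.23404108]
[-0.98232546  0.65224843 -1.74808929] [0.64923743 0.23771863 0.25450787] 0.04579153135406732
False [ 0.072572   -0.42131213 -0.83215072] [0.5994052  0.15212151 0.25404859] 0.0458123254961942 7.5583
```

View pics/w2.png

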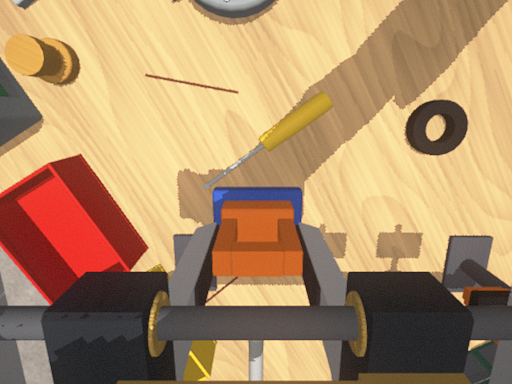

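The adapter is held square at (257,235) and is clear of the peg. I'll move so the socket shows past it, then measure.

Run:
```python
from h import *
r.move_ptp([.60,-.08,.25],q(174.2))
p,P=shot('w3'); z=P[...,2]; print(r.observe()['clock'],r.observe()['tool_pos'])
m=(np.linalg.norm(P[...,:2]-[.502,-.0745],axis=-1)<.07)&(z>.068)&(z<.084)
Q=P[m];print('block',m.sum(),np.median(Q[:,2]),cv2.minAreaRect((Q[:,:2]*1000).astype(np.float32)))
m2=(np.linalg.norm(P[...,:2]-[.502,-.0745],axis=-1)<.03)&(z<.062); Q=P[m2];print('hole',m2.sum(),np.median(Q[:,2]),cv2.minAreaRect((Q[:,:2]*1000).astype(np.float32)))
# inner contour of the block top
mm=m.astype(np.uint8)*255; cs,hi=cv2.findContours(mm,cv2.RETR_CCOMP,cv2.CHAIN_APPROX_NONE)
for c,hh in zip(cs,hi[0]):
    if len(c)>30:
        W=P[c[:,0,1],c[:,0,0]]; W=W[~np.isnan(W).any(1)]; print(hh[3],len(c),cv2.minAreaRect((W[:,:2]*1000).astype(np.float32)))
# held adapter
hsv=cv2.cvtColor(p,cv2.COLOR_RGB2HSV); h,s=hsv[...,0].astype(int),hsv[...,1]
m=(h>100)&(h<130)&(s>120)&(z>.19)&(z<.24)&(np.linalg.norm(P[...,:2]-[.6,-.08],axis=-1)<.06); Q=P[m];print('collar',m.sum(),np.median(Q[:,2]),cv2.minAreaRect((Q[:,:2]*1000).astype(np.float32)))
m=(h<13)&(s>180)&(z>.275)&(z<.3)&(np.linalg.norm(P[...,:2]-[.6,-.08],axis=-1)<.06); Q=P[m];print('eye',m.sum(),np.median(Q[:,2]),cv2.minAreaRect((Q[:,:2]*1000).astype(np.float32)))
```

```text
8.575 [ 0.60057851 -0.07692096  0.24973133]
block 4841 0.07504024935883796 ((497.5951232910156, -74.87973022460938), (90.23819732666016, 65.698974609375), 84.385498046875)
hole 815 0.045299568706327065 ((496.96002197265625, -74.82677459716797), (45.1465950012207, 19.674461364746094), 84.49674987792969)
-1 301 ((497.5951232910156, -74.87973022460938), (90.23819732666016, 65.698974609375), 84.385498046875)
0 125 ((497.7642517089844, -75.19908142089844), (47.48887634277344, 22.011327743530273), 84.14539337158203)
collar 1312 0.2117000040670614 ((592.6853637695312, -76.50727844238281), (62.53988265991211, 26.31448745727539), 83.99667358398438)
eye 2794 0.28268365489385366 ((600.2191772460938, -77.23786926269531), (45.789852142333984, 15.394527435302734), 84.47013854980469)
```

View pics/w3.png

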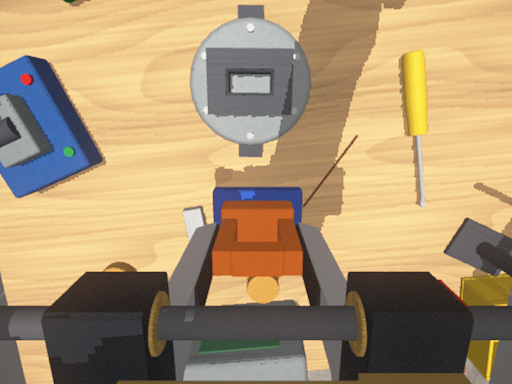

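The socket shows at (250,83), clear and empty, and the held adapter is square at (257,235). I'll let the arm settle and measure again.

Run:
```python
from h import *
def meas():
    p,P=shot('w4'); z=P[...,2]; t=r.observe()['tool_pos']; print(r.observe()['clock'],t)
    c=[.499,-.0745]
    m=(np.linalg.norm(P[...,:2]-c,axis=-1)<.07)&(z>.068)&(z<.084)
    Q=P[m];print('block',np.median(Q[:,2]).round(4),cv2.minAreaRect((Q[:,:2]*1000).astype(np.float32)))
    hsv=cv2.cvtColor(p,cv2.COLOR_RGB2HSV); h,s=hsv[...,0].astype(int),hsv[...,1]
    near=np.linalg.norm(P[...,:2]-t[:2],axis=-1)<.06
    m=near&(h<13)&(s>180)&(z>t[2]+.025)&(z<t[2]+.045); Q=P[m];print('eye',np.median(Q[:,2]).round(4),cv2.minAreaRect((Q[:,:2]*1000).astype(np.float32)))
r.hold(.4); meas()
r.move_linear([.57,-.0748,.20],velocity=.1); r.hold(.2); meas()
```

```text
9.025 [ 0.60002155 -0.07976157  0.25000482]
block 0.075 ((498.02130126953125, -74.95951843261719), (90.35879516601562, 65.74273681640625), 83.97612762451172)
eye 0.2829 ((599.61083984375, -79.42930603027344), (45.82416915893555, 15.148635864257812), 84.59638977050781)
10.0083 [ 0.5705623  -0.07492236  0.20042516]
block 0.0751 ((498.26470947265625, -74.91194915771484), (90.20410919189453, 65.69205474853516), 83.90164947509766)
eye 0.2334 ((570.2468872070312, -74.67675018310547), (45.82649230957031, 15.082015037536621), 84.43313598632812)
```

Run:
```python
from h import *
t=np.array([.4985,-.0750,0])
r.move_linear(t+[0,0,.175],q(174.1),velocity=.12); r.hold(.2)
a=r.move_linear(t+[0,0,.128],velocity=.05,f_stop=8); s=r.observe(); print(a,s['tool_pos'],s['contact_force'])
if not a:
    a=r.move_linear(t+[0,0,.122],velocity=.03,f_stop=10); s=r.observe(); print(a,s['tool_pos'],s['contact_force'],s['moment'],s['opening'],s['clock'])
```

```text
False [ 0.49879134 -0.07507265  0.12826717] [-0.498022   -0.23957057 -1.72723049]
True [ 0.49958272 -0.07512529  0.12454365] [-0.10859321  0.9206952   2.37947957] [ 0.01938123 -0.06049669 -0.0102104 ] 0.04577382976389021 12.3083
```

Run:
```python
from h import *
r.gripper_to(.08); t=r.observe()['tool_pos']
r.move_linear(t+[0,0,.06],velocity=.1); r.move_linear([.57,-.0748,.25],velocity=.15); r.hold(.2)
p,P=shot('w5'); z=P[...,2]; print(r.observe()['clock'])
hsv=cv2.cvtColor(p,cv2.COLOR_RGB2HSV); h,s=hsv[...,0].astype(int),hsv[...,1]
near=np.linalg.norm(P[...,:2]-[.498,-.075],axis=-1)<.06
for n,m in [('eye',near&(h<13)&(s>180)&(z>.145)),('collar',near&(h>100)&(h<130)&(s>120))]:
    Q=P[m];print(n,np.median(Q[:,2]).round(4),cv2.minAreaRect((Q[:,:2]*1000).astype(np.float32)))
g,d=r.grab_frame('scene'); c,K,E=cam('scene'); S=cloud(d,K,E)
# drive box from the wrist
c=[.526,-.352]
for n,P_,p_ in [('w',P,p),('w3',np.load('w3.npz')['P'],np.load('w3.npz')['p']),('s',S,g)]:
    hsv=cv2.cvtColor(p_,cv2.COLOR_RGB2HSV); h,s=hsv[...,0].astype(int),hsv[...,1]; z=P_[...,2]
    nr=np.linalg.norm(P_[...,:2]-c,axis=-1)<.13
    m=nr&(z>.035)&(z<.046)&(h>100)&(h<130)&(s>100)
    if m.sum()>50: print(n,m.sum(),cv2.minAreaRect((P_[m][:,:2]*1000).astype(np.float32)))
    m=nr&(z>.11)&((h<8)|(h>172))&(s>150)
    if m.sum()>10: print(n,'knob',np.median(P_[m],0),P_[m].max(0),P_[m].min(0))
```

```text
14.8167
eye 0.1588 ((513.1597900390625, -62.95366668701172), (77.42137908935547, 38.16093444824219), 40.9631462097168)
collar 0.087 ((510.83831787109375, -77.553955078125), (65.8723373413086, 61.38121032714844), 84.1019515991211)
w 5187 ((524.0136108398438, -353.058837890625), (138.75228881835938, 110.33811950683594), 17.48920440673828)
w3 5321 ((524.583740234375, -353.28070068359375), (138.29888916015625, 110.84913635253906), 18.06281852722168)
s 660 ((529.7315673828125, -354.5837097167969), (138.77391052246094, 107.77682495117188), 18.069292068481445)
s knob [ 0.48906235 -0.36800992  0.16042406] [ 0.4983581  -0.35733511  0.16792201] [ 0.47665803 -0.37941384  0.14992497]
```

View pics/w5.png

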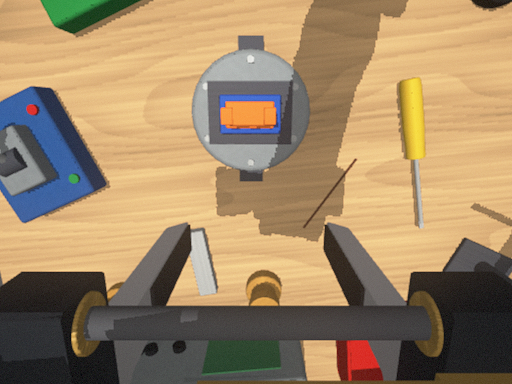

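The adapter is fully home: collar top at 87 mm, eye top at 158 mm, upright at (250,113). Now the lever, pushed with shut fingers from the box's -x side.

Run:
```python
from h import *
a=np.radians(17.8); x=np.array([np.cos(a),np.sin(a),0]); c=np.array([.5243,-.3532,0]); o=q(197.8)
r.gripper_to(0)
r.move_ptp(c-.095*x+[0,0,.26],o)
r.move_linear(c-.095*x+[0,0,.14],velocity=.15); r.hold(.2)
f=r.move_linear(c+.010*x+[0,0,.14],velocity=.08,f_stop=15); s=r.observe(); print(f,s['tool_pos'],s['contact_force'])
f=r.move_linear(c+.045*x+[0,0,.14],velocity=.04,f_stop=8); s=r.observe(); print(f,(s['tool_pos']-c)@x,s['contact_force'],s['clock'])
r.move_linear(c-.03*x+[0,0,.14],velocity=.12); r.move_linear(c-.09*x+[0,0,.27],velocity=.2)
r.hold(.2)
p,P=shot('w6'); g,d=r.grab_frame('scene'); _,K,E=cam('scene'); S=cloud(d,K,E)
for P_,p_ in [(P,p),(S,g)]:
    hsv=cv2.cvtColor(p_,cv2.COLOR_RGB2HSV); h,s=hsv[...,0].astype(int),hsv[...,1]; z=P_[...,2]
    m=(np.linalg.norm(P_[...,:2]-c[:2],axis=-1)<.12)&(z>.11)&(z<.19)&((h<8)|(h>172))&(s>150)
    print(m.sum(), m.any() and (cv2.minEnclosingCircle((P_[m][:,:2]*1000).astype(np.float32)),((np.median(P_[m],0)-c)@x)))
cv2.imwrite('pics/fin.png',np.vstack([cv2.resize(p,(400,300)),cv2.resize(g,(400,300))])[...,::-1])
```

```text
False [ 0.53354512 -0.35054325  0.14017331] [0.31311045 1.32086041 0.52050907]
True 0.025865476647752437 [-1.41153618 -0.59212771  1.38534014] 20.5333
2 (((556.84375, -340.9913330078125), 0.05894767493009567), np.float64(0.034717984387362844))
43 (((574.9780883789062, -342.2821044921875), 13.24215030670166), np.float64(0.05425783243477364))
```

View pics/fin.png

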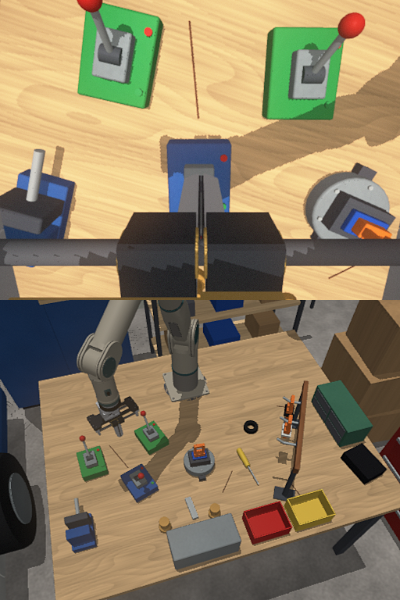

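The lever now leans to +x, with the knob about 47 mm past centre of an expected 48. I'll give it one firmer push to be sure it is on the stop.

Run:
```python
from h import *
a=np.radians(17.8); x=np.array([np.cos(a),np.sin(a),0]); c=np.array([.5243,-.3532,0])
r.move_linear(c-.03*x+[0,0,.14],velocity=.2); r.move_linear(c+.015*x+[0,0,.14],velocity=.1); r.hold(.2)
f=r.move_linear(c+.045*x+[0,0,.14],velocity=.03,f_stop=15); s=r.observe(); print(f,(s['tool_pos']-c)@x,s['contact_force'])
r.move_linear(c-.03*x+[0,0,.14],velocity=.12); r.move_linear(c-.09*x+[0,0,.27],velocity=.2); r.hold(.3)
g,d=r.grab_frame('scene'); _,K,E=cam('scene'); S=cloud(d,K,E); z=S[...,2]
hsv=cv2.cvtColor(g,cv2.COLOR_RGB2HSV); h,s=hsv[...,0].astype(int),hsv[...,1]
m=(np.linalg.norm(S[...,:2]-c[:2],axis=-1)<.12)&(z>.11)&(z<.19)&((h<8)|(h>172))&(s>150)
k,_=cv2.minEnclosingCircle((S[m][:,:2]*1000).astype(np.float32)); print(k,(np.array(k)/1000-[.5297,-.3546])@x[:2])
m=(np.linalg.norm(S[...,:2]-[.503,-.075],axis=-1)<.05)&(h<13)&(s>180)&(z>.15); print('eye',np.median(S[m],0),r.observe()['clock'])
```

```text
True 0.025789802312669106 [-1.08135785 -0.37512918  1.02524603]
(575.1263427734375, -340.87139892578125) 0.0474485250514695
eye [ 0.50539759 -0.0757878   0.15652697] 26.4417
```

The second push stopped at the same place with 15 N, so the lever is on its stop, and the adapter is still home.

```bash
python3 -c "
from station import r
print(r.hand_in())"
```

```text
the job is handed in; nothing more can be done
None
```

The blue-collared adapter is plugged fully home and upright in the tachograph socket, the drive box lever was then thrown to its stop, the bystanders were left alone, and the job is handed in at about 26 s.

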